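# Fold the mould's flap over and tuck it under the lip

### The job

Close the tortellini mould for storage: with the fingertips, push its springy hinged flap over until it lies flat on the tray, and while pressing it down push it by its raised ridge so that its free edge slides well beneath the retaining lip and stays there when you let go. Pick nothing up: the mould stays flat on the counter about where it is, and the fork, jar, mortar and roller are left alone.

Things in the scene. Friction and masses are not known exactly. Their poses are not given: they have to be found in the camera images.
- mould: Tortellini mould: loose grey plastic tray, 150 (x) x 170 (y) x 22 mm high, 0.9 kg, with 6 little cups in its top. Origin: centre of its underside; z up, x from the hinge side to the lip side. The flap's hinge runs along y near the -x edge, which is the side nearer the robot (turned up to 40 degrees either way); the retaining lip stands at the +x edge.
- flap (a joint): Fold angle, rad: 0 = flat over the tray (stops there), 1.57 = upright; starts at 1.05 to 1.5. The flap is a white plastic plate 4 mm thick, 90 mm wide along y, reaching 100 mm from the hinge. A weak spring (0.08 N m/rad, at rest near 1.3 rad) raises it when let go unless the lip holds its edge; pressing it flat takes 3 N at 45 mm from the hinge.
- tuck (a joint): Slide of hinge and flap together along the mould's +x, towards the lip, m: 0 = drawn back, 0.016 = fully in (stops). Starts at 0 to 0.002, stays where left, 1 N of friction. The flat flap's free edge is 4 mm short of the lip at 0 and 12 mm beneath it at 0.016. Slid in before it is flat, the flap lands on top of the lip and cannot go down.
- hinge_line (a point): Middle of the hinge line with tuck at 0, fixed to the mould: 55 mm towards -x from the mould's centre, 24 mm above the counter. Its axes are the mould's.
- flap_edge (a point): Middle of the flap's free edge, at mid thickness, 100 mm from the hinge line; moves with the flap. Its x points outward along the flap away from the hinge, z out of the outer face (up when folded flat, to the robot's side when upright).
- ridge_foot (a point): On the flap's outer (upper when flat) face, middle of its width, 55 mm from the hinge: foot of a raised ridge on the side towards the hinge. The ridge spans 55 to 65 mm from the hinge, is 50 mm long along y and 9 mm above the face; a fingertip on its hinge side pushes the flap towards the lip. Moves with the flap; axes as flap_edge.
- lip_edge (a point): Lower front edge of the retaining lip, middle of its length: 49 mm towards +x from the mould's centre, 31 mm above the counter. The lip is a shelf 90 mm long (y), 5 mm thick, overhanging 14 mm towards the hinge from a wall. The flat flap's upper face is 26 mm above the counter, 5 mm below the lip.
- fork: Stainless table fork lying flat, 200 mm long, up to 24 mm wide, 4 mm thick, loose, 40 to 60 mm from the mould's -y side. Origin under it near its middle, x along it. Leave alone.
- jar: Small frosted jar with a twist cap, 60 mm across, 66 mm high, loose, standing 25 to 45 mm from the mould's +y side. Origin under its centre. Leave alone.
- mortar: White ceramic mortar with pestle, 112 mm across, 70 mm high (pestle to 130 mm), far to one side. Origin under its centre. Leave alone.
- roller: Beech cavatelli roller with a crank knob, 155 x 80 mm and 95 mm high, far to the other side from the mortar. Origin under its centre. Leave alone.
Things that resemble listed ones, but are neither listed nor needed, are in the scene too. There is more than one size of the mould; the job needs the middle-sized.

How it is judged:
At the end, for the whole second after the job is handed in: The flap lies flat (fold angle under 0.075 rad), held by the lip with its free edge at least 5 mm beneath it (hinge slid in more than 10 mm), and the mould stands flat and still on the counter (value of joint flap below 0.075 rad and value of joint tuck above 0.01 m and x of flap_edge in the frame of lip_edge above 0.005 m and z of flap_edge in the frame of lip_edge below 0 m and height (world z) of mould below 0.004 m and angle between mould's own z axis and vertical below 0.04 rad and linear speed of mould below 0.01 m/s); the robot touches nothing.
It fails at once if the mould is lifted or tipped (height (world z) of mould above 0.01 m or angle between mould's own z axis and vertical above 0.12 rad).
It fails at once if the mould is shoved more than 20 mm (distance of mould from where it was at the start of the episode above 0.02 m).
It fails at once if the fork is moved or lifted (distance of fork from where it was at the start of the episode above 0.015 m).
It fails at once if the jar is moved, tipped or lifted (distance of jar from where it was at the start of the episode above 0.015 m).
It fails at once if the mortar or the roller is moved or lifted (distance of any of mortar, roller from where it was at the start of the episode above 0.015 m).
It also fails if it takes over 35 s, if anything falls off the work surface, if the arm or the gripper's body presses on something with over 40 N, if the wrist force passes 120 N, or if a joint passes its speed limit or range.

### The arm

A 6-joint arm with a two-finger parallel gripper is mounted at the origin on the work surface. World frame = base frame: x ahead of the robot, y to its left, z up, the work surface at z = 0. Lengths are in m, angles in rad, forces in N, time in s.
With the tool pointing down it reaches from about 0.35 to 0.975 m from the base axis. Payload 4.9 kg.
Tool frame: the origin (TCP) lies between the finger pads; the fingertips stand 8 mm ahead of it and the grasp point (between the pads) lies 11 mm behind it; z points along the fingers, y is the direction in which the jaws open and shut (so a half turn about z gives the same grasp; the last joint's range is limited). The gripper opens to 85 mm and grips with 20 to 120 N. Pads are 22 mm wide; open, the fingers measure 114 mm over their backs; the gripper's body (76 mm by 85 mm) begins 54 mm behind the grasp point. The pads swing forward as they close: fully open they stand 13 mm farther back than shut.
Start: joints at [1.008, 0.053, 1.613, -0, 1.476, -0.119], TCP at [0.268, 0.564, 0.239] pointing down, gripper open.
Joint ranges: [-3.01, 3.01], [-1.01, 2.22], [0.06, 2.58], [-1.02, 4.17], [0.09, 2.62], [-3.14, 3.14]. Speed limits (rad/s): [2.57, 2.57, 3.14, 3.14, 3.14, 3.14].

### API

Orientations are given as a rotation vector (axis times angle).
In Python, from station import ctrl gives the robot as it stands. The module is installed in compiled form; this text tells all that it offers.
- The arm moves only by the shell command python3 -m creep 'ROWS' [FORCE]. ROWS is JSON, a list of rows, each an object with "hand": the opening, from 0 (shut) to 1 (fully open); "translation": the shift along the tool's x, y, z in cm, a list of three; "delta_rot": the turn, a rotation vector about the tool's x, y, z in degrees, a list of three. A call has 1 to 8 rows; each row shifts and turns the commanded pose from where the row before left it, along the tool's axes as they then stand; what a row does not reach is not made up. A row lasts 1/8 s, in which the tool goes at most 62.5 mm and 10.7 degrees, less where a joint would pass 70% of its speed; a pose out of reach is approached as far as the arm can. A call with a gripper value outside its range is refused whole. The fingers move at their own pace and stop on an object; FORCE is the grip in N (left out, the last holds). Time passes only in rows, so rows that do not move let the fingers close. It gives the time, the measured TCP pose, the force and the opening at its end, in the units of the state.
- ctrl.get_obs(): the state, without advancing time (a new reading comes with each control period).
- ctrl.get_image(name): name is "scene" or "top" or "wrist"; returns (picture, depth): 480x640x3 uint8, red, green, blue; 480x640 float32, m along the optical axis (not along the pixel's ray), 0 where there is no reading.
- ctrl.calibration(name): a dict with "fx", "fy", "cx", "cy" (pixels), "dist" ([k1, k2, p1, p2, k3] as OpenCV has them; the pictures are not rectified), "T" (4x4, takes a point from camera to world coordinates). Camera axes: x right, y up, looking along -z (the intrinsics and any distortion apply to the point x, -y, -z); pixel columns grow to the right and rows downward; lengths in m; the calibration is good to about 2 mm. A picture is of the moment at which its call begins: read the wrist's pose just before it. calibration takes no time and is no camera call; for the wrist camera it gives the pose at the moment of the call.
- ctrl.finish_job(): hands the job in, once; it reports no verdict.
The state is a dict: "t": time; "q": joint angles; "dq": joint speeds; "effort": joint torques, N m; "tool_pos": TCP position; "tool_rot": TCP orientation; "contact_force": force on the tool from outside, world axes, zero at the start; "wrist_torque": the same for the moment, N m; "opening": finger opening in m.
Only numpy, scipy, OpenCV 4.12 (cv2) and the standard library are available. Lean on these libraries where they do the work, as an engineer would, in place of code of your own. Each camera call takes 0.05 s, during which the arm holds its last target.

## Working session

There is one attempt and no reset: what is moved stays moved. The work goes in short steps, Python scripts to look and compute and a shell command to move; the robot and the scene stay as the last step left them, time stands still between calls to the robot, and variables do not carry over. Pictures are saved under pics/ and viewed, and the job is handed in when it is done.

```bash
mkdir -p pics
cat > h.py <<'E'
import numpy as np,cv2
from station import ctrl
def K(c): return np.array([[c['fx'],0,c['cx']],[0,c['fy'],c['cy']],[0,0,1.]])
def grab(n,f):
    c=ctrl.calibration(n); im,d=ctrl.get_image(n)
    cv2.imwrite(f'pics/{f}.png',im[:,:,::-1]); np.savez(f'{f}.npz',im=im,d=d,T=c['T'],K=K(c),dist=np.array(c['dist'],float))
def load(f): return np.load(f'{f}.npz')
def cloud(z):
    v,u=np.mgrid[0:480,0:640]
    p=cv2.undistortPoints(np.stack([u,v],-1).reshape(-1,1,2).astype(float),z['K'],z['dist']).reshape(480,640,2)
    d=z['d']; P=np.stack([p[...,0]*d,-p[...,1]*d,-d,np.ones_like(d)],-1)@z['T'].T
    return P[...,:3]
E
python3 - <<'E'
from h import *
o=ctrl.get_obs(); print(o)
for n in('scene','top','wrist'): grab(n,n+'0'); print(n,load(n+'0')['T'].round(3).tolist(),load(n+'0')['K'].tolist())
E
```

```text
{'t': 0.0, 'q': array([ 1.00803232e+00,  5.33274213e-02,  1.61429864e+00,  8.37689994e-06,
        1.47601250e+00, -1.19008856e-01]), 'dq': array([ 0.0014386 , -0.00073345,  0.00068506,  0.00066055,  0.00223134,
        0.00075633]), 'effort': array([ 8.84028141e-04, -3.93662488e+01, -3.70188761e+01,  5.49666015e-05,
        6.89848443e-03, -1.98596058e-05]), 'tool_pos': array([0.26800756, 0.56394381, 0.23807849]), 'tool_rot': array([-6.91192437e-01, -3.06390302e+00,  3.02374334e-03]), 'contact_force': array([ 0.26316681,  0.52104184, -0.98921574]), 'wrist_torque': array([ 0.01398705, -0.00235697,  0.00872801]), 'opening': 0.08526548926344317}
scene [[-0.12, -0.731, 0.672, 1.514], [0.993, -0.084, 0.086, 0.133], [-0.006, 0.677, 0.736, 1.089], [0.0, 0.0, 0.0, 1.0]] [[447.77636674905506, 0.0, 325.01131262524945], [0.0, 447.77636674905506, 242.9057168594645], [0.0, 0.0, 1.0]]
top [[0.007, 0.996, -0.09, 0.45], [-1.0, 0.005, -0.017, -0.008], [-0.017, 0.09, 0.996, 1.492], [0.0, 0.0, 0.0, 1.0]] [[573.971063750129, 0.0, 322.79536011033707], [0.0, 573.971063750129, 240.7599259448463], [0.0, 0.0, 1.0]]
wrist [[0.429, -0.873, -0.231, 0.207], [0.903, 0.414, 0.112, 0.592], [-0.002, -0.257, 0.966, 0.372], [0.0, 0.0, 0.0, 1.0]] [[425.1070790278474, 0.0, 319.4718627644608], [0.0, 425.1070790278474, 239.95496333044358], [0.0, 0.0, 1.0]]
```

View pics/scene0.png

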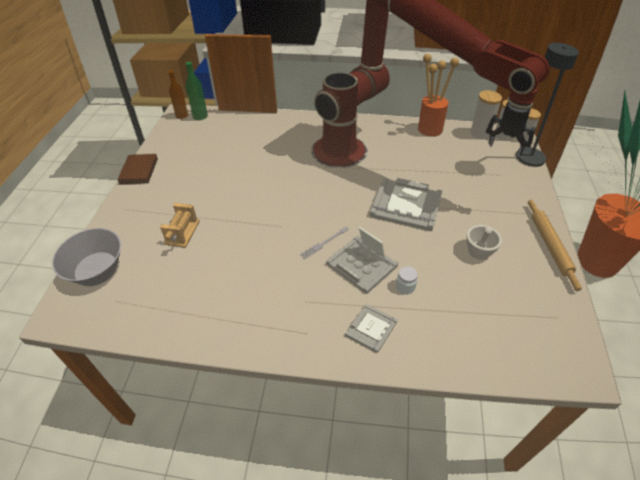

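View pics/top0.png

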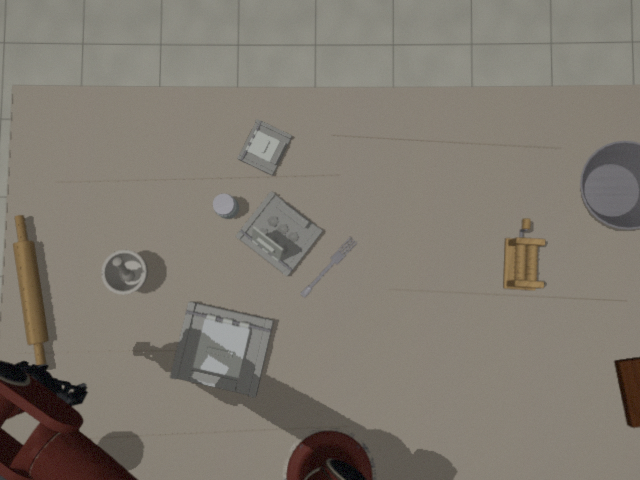

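Three moulds appear in the top view: a large one at (225,350), a middle one at (281,234), and a small one at (266,147). The middle one, between the jar (225,206) and the fork (330,266), has its flap up and fits the description. I'll confirm it with a crop and sizes.

Run:
```python
from h import *
for f,(u0,u1,v0,v1) in {'top0':(190,370,170,310),'scene0':(295,435,215,320)}.items():
    z=load(f); cv2.imwrite(f'pics/{f}_c.png',cv2.resize(z['im'][v0:v1,u0:u1,::-1],(800,int(800*(v1-v0)/(u1-u0))),interpolation=cv2.INTER_CUBIC)[:600])
z=load('top0');P=cloud(z)
def rect(u0,u1,v0,v1,lo,hi):
    Q=P[v0:v1,u0:u1].reshape(-1,3);Q=Q[(Q[:,2]>lo)&(Q[:,2]<hi)]
    r=cv2.minAreaRect(Q[:,:2].astype(np.float32));print(r,len(Q))
print('table z',np.median(P[180:300,380:480,2]))
rect(236,330,185,280,.012,.03);rect(236,330,185,280,.012,.05)
rect(165,280,295,400,.012,.05);rect(230,297,115,180,.012,.05)
rect(236,330,185,280,.06,.2)
rect(205,240,188,222,.03,.09)
```

```text
table z 0.0009466792497592191
((0.6034790873527527, 0.1325579434633255), (0.22088447213172913, 0.21985876560211182), 4.533815860748291) 2894
((0.6034790873527527, 0.1325579434633255), (0.22088447213172913, 0.21985876560211182), 4.533815860748291) 3285
((0.30970636010169983, 0.27608221769332886), (0.23113422095775604, 0.1965889036655426), 77.5204086303711) 6799
((0.8310794234275818, 0.17412522435188293), (0.10334393382072449, 0.11793620139360428), 64.576416015625) 1303
((0.572894811630249, 0.1561758667230606), (0.09040988981723785, 0.024221831932663918), 52.514976501464844) 348
((0.6705017685890198, 0.26692304015159607), (0.05664096400141716, 0.05720394849777222), 89.06484985351562) 462
```

View pics/top0_c.png

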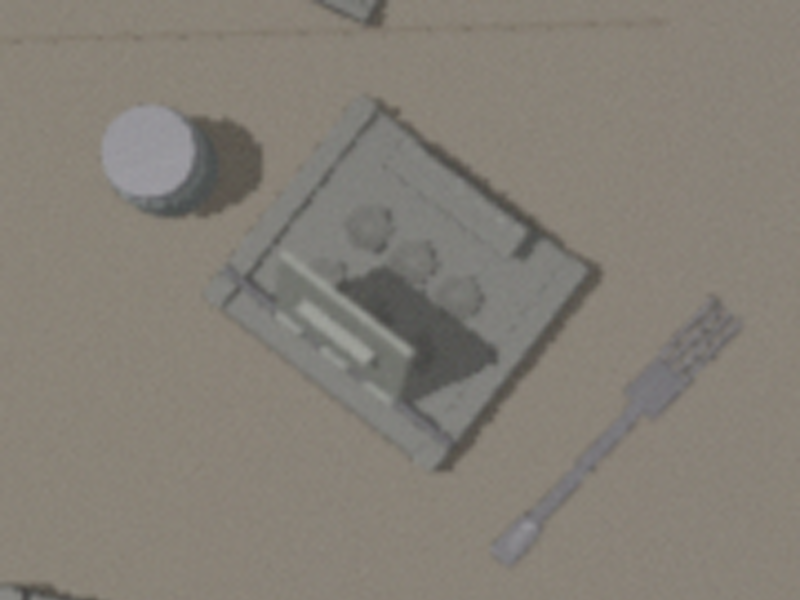

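View pics/scene0_c.png

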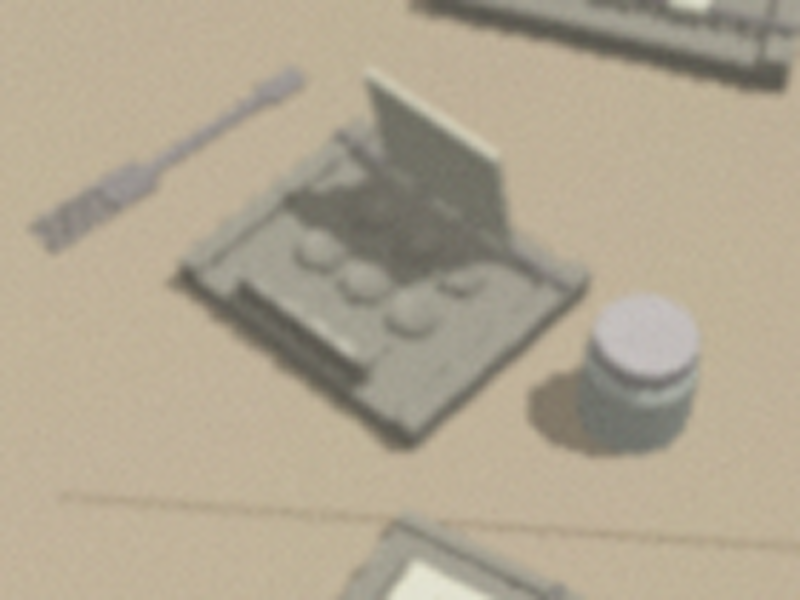

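Run:
```python
from h import *
z=load('top0');P=cloud(z)
m=np.zeros((480,640),np.uint8);cv2.fillPoly(m,[np.array([[275,190],[326,234],[290,277],[236,236]])],1)
def rect(lo,hi):
    Q=P[(m>0)&(P[...,2]>lo)&(P[...,2]<hi)]
    q=cv2.connectedComponentsWithStats(((m>0)&(P[...,2]>lo)&(P[...,2]<hi)).astype(np.uint8))
    k=1+np.argmax(q[2][1:,4]);Q=P[q[1]==k]
    r=cv2.minAreaRect(Q[:,:2].astype(np.float32));print(lo,hi,len(Q),r,cv2.boxPoints(r).round(4).tolist(),'zmed',np.median(Q[:,2]))
rect(.01,.2);rect(.015,.05);rect(.028,.045);rect(.06,.2);rect(.1,.2)
```

```text
0.01 0.2 3601 ((0.6021156907081604, 0.13097530603408813), (0.16661766171455383, 0.14951246976852417), 52.42648696899414) [[0.4921000003814697, 0.11050000041723251], [0.6105999946594238, 0.01940000057220459], [0.7121999859809875, 0.15139999985694885], [0.5936999917030334, 0.2425999939441681]] zmed 0.019474141785845944
0.015 0.05 2642 ((0.6021009087562561, 0.1313772350549698), (0.16683270037174225, 0.14816422760486603), 52.751708984375) [[0.4925999939441681, 0.10980000346899033], [0.6105999946594238, 0.020099999383091927], [0.7116000056266785, 0.15289999544620514], [0.5935999751091003, 0.2425999939441681]] zmed 0.019920863852524895
0.028 0.045 287 ((0.6498671770095825, 0.09628106653690338), (0.08968815952539444, 0.021263936534523964), 52.47209167480469) [[0.6140999794006348, 0.06719999760389328], [0.6309999823570251, 0.05420000106096268], [0.6855999827384949, 0.12540000677108765], [0.6687999963760376, 0.13830000162124634]] zmed 0.03646065928087938
0.06 0.2 348 ((0.572894811630249, 0.1561758667230606), (0.09040988981723785, 0.024221831932663918), 52.514976501464844) [[0.5357999801635742, 0.12770000100135803], [0.5550000071525574, 0.11289999634027481], [0.6100000143051147, 0.18469999730587006], [0.5907999873161316, 0.19939999282360077]] zmed 0.09509219836740512
0.1 0.2 150 ((0.5785508751869202, 0.15194296836853027), (0.09020879119634628, 0.010287636891007423), 52.74690628051758) [[0.5472000241279602, 0.11919999867677689], [0.5552999973297119, 0.11289999634027481], [0.6098999977111816, 0.18469999730587006], [0.6018000245094299, 0.19099999964237213]] zmed 0.11743694311624009
```

Size is 149 x 167 mm, so the mould at (281,234) is confirmed as the middle-sized one, with six cups and its flap up near 1.33 rad. Next I'll cross-check the pose against the scene camera and start the approach.

```bash
cat >> h.py <<'E'
C0=np.array([.602,.131]);YAW=np.deg2rad(-37.5)
def mf(P,c=C0,yaw=YAW):  # world->mould coordinates
    X=np.array([np.cos(yaw),np.sin(yaw)]);Y=np.array([-X[1],X[0]]);d=P[...,:2]-c
    return np.stack([d@X,d@Y,P[...,2]],-1)
def meas(f):
    z=load(f);P=cloud(z);M=mf(P);ok=z['d']>0
    box=ok&(abs(M[...,0])<.1)&(abs(M[...,1])<.1)
    def r(lo,hi,x0=-.1,x1=.1,y=.1):
        b=box&(M[...,2]>lo)&(M[...,2]<hi)&(M[...,0]>x0)&(M[...,0]<x1)&(abs(M[...,1])<y)
        q=cv2.connectedComponentsWithStats(b.astype(np.uint8))
        if q[0]<2: return print('none')
        k=1+np.argmax(q[2][1:,4]);Q=P[q[1]==k]
        rr=cv2.minAreaRect(Q[:,:2].astype(np.float32));print(f,(lo,hi),len(Q),np.round(rr[0],4),np.round(rr[1],4),round(rr[2],1),'mould-frame c',mf(np.array([*rr[0],0])).round(4),'z 5/50/95/max',np.percentile(Q[:,2],[5,50,95,100]).round(4))
    r(.012,.2);r(.028,.045,.03);r(.05,.2,-.07,.03);r(.1,.2,-.07,.03)
def st():
    from scipy.spatial.transform import Rotation as R
    o=ctrl.get_obs();A=R.from_rotvec(o['tool_rot']).as_matrix()
    m=mf(o['tool_pos']);print('t',round(o['t'],2),'tcp',o['tool_pos'].round(4),'mould',m.round(4),'yaw(y)',np.rad2deg(np.arctan2(A[1,1],A[0,1])).round(2),'z',A[:,2].round(3),'F',o['contact_force'].round(1),'open',round(o['opening'],4))
    return o,A
E
python3 - <<'E'
from h import *
meas('top0');meas('scene0')
E
python3 -m creep '[{"hand":0.19,"translation":[-3.45,-1.93,0],"delta_rot":[0,0,5]},{"hand":0.19,"translation":[-3.58,-1.62,0],"delta_rot":[0,0,0]},{"hand":0.19,"translation":[-3.58,-1.62,0],"delta_rot":[0,0,0]},{"hand":0.19,"translation":[-3.58,-1.62,0],"delta_rot":[0,0,0]},{"hand":0.19,"translation":[-3.58,-1.62,0],"delta_rot":[0,0,0]},{"hand":0.19,"translation":[-3.58,-1.62,0],"delta_rot":[0,0,0]},{"hand":0.19,"translation":[-3.58,-1.62,0],"delta_rot":[0,0,0]},{"hand":0.19,"translation":[-3.58,-1.62,0],"delta_rot":[0,0,0]}]'
python3 -c 'from h import *;st()'
```

```text
top0 (0.012, 0.2) 3623 [0.6033 0.1329] [0.171  0.1502] 52.6 mould-frame c [-0.0001  0.0023  0.    ] z 5/50/95/max [0.0135 0.0198 0.0939 0.1268]
top0 (0.028, 0.045) 287 [0.6499 0.0963] [0.0897 0.0213] 52.5 mould-frame c [0.0591 0.0016 0.    ] z 5/50/95/max [0.032  0.0365 0.0419 0.0446]
top0 (0.05, 0.2) 364 [0.5729 0.1562] [0.0904 0.0244] 52.3 mould-frame c [-0.0384  0.0023  0.    ] z 5/50/95/max [0.0621 0.0938 0.1218 0.1268]
top0 (0.1, 0.2) 150 [0.5786 0.1519] [0.0902 0.0103] 52.7 mould-frame c [-0.0314  0.0023  0.    ] z 5/50/95/max [0.1027 0.1174 0.1246 0.1268]
scene0 (0.012, 0.2) 2345 [0.6056 0.1309] [0.1735 0.1548] 53.0 mould-frame c [0.0029 0.0021 0.    ] z 5/50/95/max [0.0156 0.0224 0.1007 0.1272]
scene0 (0.028, 0.045) 203 [0.6517 0.0956] [0.0909 0.0254] 50.8 mould-frame c [0.061  0.0022 0.    ] z 5/50/95/max [0.03   0.0379 0.0421 0.044 ]
scene0 (0.05, 0.2) 296 [0.5755 0.1526] [0.0922 0.0223] 52.4 mould-frame c [-0.0341  0.001   0.    ] z 5/50/95/max [0.0549 0.0927 0.1242 0.1272]
scene0 (0.1, 0.2) 120 [0.5807 0.1485] [0.0912 0.01  ] 53.8 mould-frame c [-0.0275  0.0009  0.    ] z 5/50/95/max [0.1016 0.1166 0.1252 0.1272]
t: 1.15
tool_pos: [0.4503, 0.3063, 0.239]
tool_rot: [-0.824, -3.031, 0.0]
contact_force: [0.5, 0.4, 0.2]
opening: 0.016
t 1.15 tcp [0.4503 0.3063 0.239 ] mould [-0.2271  0.0467  0.239 ] yaw(y) 59.57 z [-0. -0. -1.] F [0.5 0.4 0.2] open 0.016
```

```bash
sed -i 's/C0=.*;YAW/C0=np.array([.604,.132]);YAW/' h.py
python3 -m creep '[{"hand":0.19,"translation":[-3.6,-1.6,0],"delta_rot":[0,0,0]},{"hand":0.19,"translation":[-3.6,-1.6,0],"delta_rot":[0,0,0]},{"hand":0.19,"translation":[-3.6,-1.6,0],"delta_rot":[0,0,0]},{"hand":0.19,"translation":[-3.6,-1.6,0],"delta_rot":[0,0,0]},{"hand":0.19,"translation":[0,0,0],"delta_rot":[0,0,10.6]},{"hand":0.19,"translation":[0,0,0],"delta_rot":[0,0,10.6]},{"hand":0.19,"translation":[0,0,0],"delta_rot":[0,0,10.6]},{"hand":0.19,"translation":[0,0,0],"delta_rot":[0,0,10.6]}]'
python3 -m creep '[{"hand":0.19,"translation":[0,0,0],"delta_rot":[0,0,10.6]},{"hand":0.19,"translation":[0,0,0],"delta_rot":[0,0,10.6]},{"hand":0.19,"translation":[0,0,0],"delta_rot":[0,0,10.6]},{"hand":0.19,"translation":[0,0,0],"delta_rot":[0,0,10.6]},{"hand":0.19,"translation":[0,0,0],"delta_rot":[0,0,10.6]},{"hand":0.19,"translation":[0,0,0],"delta_rot":[0,0,0]}]'
python3 - <<'E'
from h import *
st();grab('wrist','wrist1');meas('wrist1')
E
```

```text
t: 2.15
tool_pos: [0.5414, 0.1793, 0.2388]
tool_rot: [-1.872, -2.522, 0.001]
contact_force: [-0.7, -0.7, -0.1]
opening: 0.0162
t: 2.9
tool_pos: [0.5414, 0.1793, 0.2389]
tool_rot: [-2.795, -1.433, 0.001]
contact_force: [0.3, 0.2, 0.0]
opening: 0.0164
t 2.9 tcp [0.5414 0.1793 0.2389] mould [-0.0785 -0.0005  0.2389] yaw(y) -35.71 z [-0.001 -0.    -1.   ] F [0.3 0.2 0. ] open 0.0164
wrist1 (0.012, 0.2) 34513 [0.6015 0.1325] [0.1706 0.1505] 52.6 mould-frame c [-0.0023 -0.0011  0.    ] z 5/50/95/max [0.0146 0.0196 0.1119 0.1223]
wrist1 (0.028, 0.045) 2834 [0.6485 0.0966] [0.0905 0.0221] 53.2 mould-frame c [ 0.0569 -0.001   0.    ] z 5/50/95/max [0.0338 0.0354 0.0367 0.038 ]
wrist1 (0.05, 0.2) 6324 [0.5712 0.1555] [0.0901 0.0246] 52.5 mould-frame c [-0.0403 -0.0013  0.    ] z 5/50/95/max [0.0559 0.0963 0.1203 0.1223]
wrist1 (0.1, 0.2) 2842 [0.5768 0.1512] [0.0901 0.0105] 52.5 mould-frame c [-0.0333 -0.0013  0.    ] z 5/50/95/max [0.1017 0.1149 0.1207 0.1223]
```

View pics/wrist1.png

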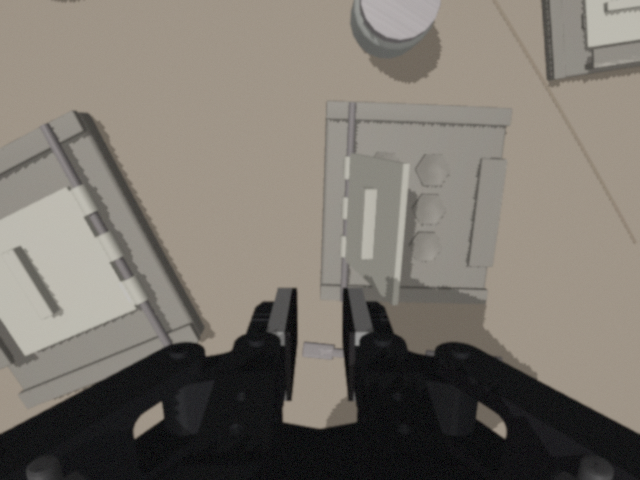

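```bash
sed -i 's/C0=.*;YAW/C0=np.array([.603,.1322]);YAW/' h.py
python3 - <<'E'
from h import *
o,A=st();P=cloud(load('wrist1'));z=load('wrist1')
L=(P-o['tool_pos'])@A
v,u=290,0
for v in (292,300,310,330,350,370):
    print(v,[(u,*(L[v,u]*1000).round(0).tolist()) for u in range(264,384,8) if P[v,u,2]>.15])
E
```

```text
t 2.95 tcp [0.5414 0.1793 0.239 ] mould [-7.75e-02 -1.00e-04  2.39e-01] yaw(y) -35.65 z [-0.001 -0.    -1.   ] F [0.1 0.2 0.3] open 0.0162
292 [(280, 9.0, -15.0, 1.0), (288, 10.0, -12.0, -0.0), (296, 8.0, -10.0, 3.0), (344, 10.0, 7.0, -0.0), (352, 10.0, 9.0, -0.0), (360, 10.0, 12.0, -1.0)]
300 [(280, 10.0, -14.0, -7.0), (288, 10.0, -12.0, -7.0), (296, 6.0, -10.0, 2.0), (344, 8.0, 7.0, -4.0), (352, 10.0, 9.0, -8.0), (360, 9.0, 12.0, -6.0)]
310 [(264, 5.0, -20.0, -5.0), (272, 10.0, -16.0, -15.0), (280, 10.0, -13.0, -15.0), (288, 10.0, -11.0, -15.0), (296, 2.0, -10.0, 1.0), (344, 5.0, 7.0, -4.0), (352, 10.0, 8.0, -15.0), (360, 9.0, 11.0, -14.0), (368, 5.0, 14.0, -5.0), (376, 5.0, 17.0, -6.0)]
330 [(264, 5.0, -18.0, -20.0), (272, 10.0, -14.0, -28.0), (280, 9.0, -12.0, -28.0), (288, 9.0, -10.0, -28.0), (296, -4.0, -10.0, -0.0), (344, -2.0, 7.0, -6.0), (352, 9.0, 8.0, -27.0), (360, 10.0, 10.0, -28.0), (368, 10.0, 12.0, -28.0), (376, 6.0, 15.0, -20.0)]
350 [(264, 10.0, -15.0, -40.0), (272, 10.0, -13.0, -40.0), (280, 9.0, -12.0, -37.0), (288, 4.0, -10.0, -29.0), (296, -11.0, -10.0, -3.0), (344, -8.0, 7.0, -7.0), (352, 4.0, 7.0, -29.0), (360, 11.0, 9.0, -41.0), (368, 10.0, 11.0, -40.0), (376, 10.0, 12.0, -40.0)]
370 [(264, 16.0, -13.0, -58.0), (272, 15.0, -11.0, -57.0), (280, 3.0, -12.0, -38.0), (288, -2.0, -10.0, -29.0), (352, -3.0, 8.0, -28.0), (360, 8.0, 8.0, -45.0), (368, 15.0, 9.0, -57.0), (376, 16.0, 10.0, -58.0)]
```

The wrist view shows the mould at (415,200), with the flap up and its ridge at (368,225). The three views agree within about 2 mm. The fingertips are about 7 mm thick with a 16 mm gap between them, so they can straddle the 10 mm ridge. The plan is to fold the flap with the front finger at r≈75 mm, drop onto the flap straddling the ridge, and then push with the rear finger.

```bash
python3 -m creep '[{"hand":0.19,"translation":[0,0.2,3.3],"delta_rot":[0,0,1.8]},{"hand":0.19,"translation":[0,0.2,3.3],"delta_rot":[0,0,0]},{"hand":0.19,"translation":[0,0.2,3.4],"delta_rot":[0,0,0]},{"hand":0.19,"translation":[0,0.2,3.3],"delta_rot":[0,0,0]},{"hand":0.19,"translation":[0,0,0],"delta_rot":[0,0,0]}]'
python3 - <<'E'
from h import *
st();grab('scene','scene1');z=load('scene1');cv2.imwrite('pics/s1c.png',cv2.resize(z['im'][180:300,295:435,::-1],(700,600),interpolation=cv2.INTER_CUBIC))
E
```

```text
t: 3.58
tool_pos: [0.5455, 0.174, 0.1029]
tool_rot: [-2.816, -1.388, 0.011]
contact_force: [0.2, -0.2, 1.4]
opening: 0.0161
t 3.58 tcp [0.5455 0.174  0.1029] mould [-0.071  -0.0018  0.1029] yaw(y) -37.52 z [-0.007 -0.001 -1.   ] F [ 0.2 -0.2  1.4] open 0.0161
```

View pics/s1c.png

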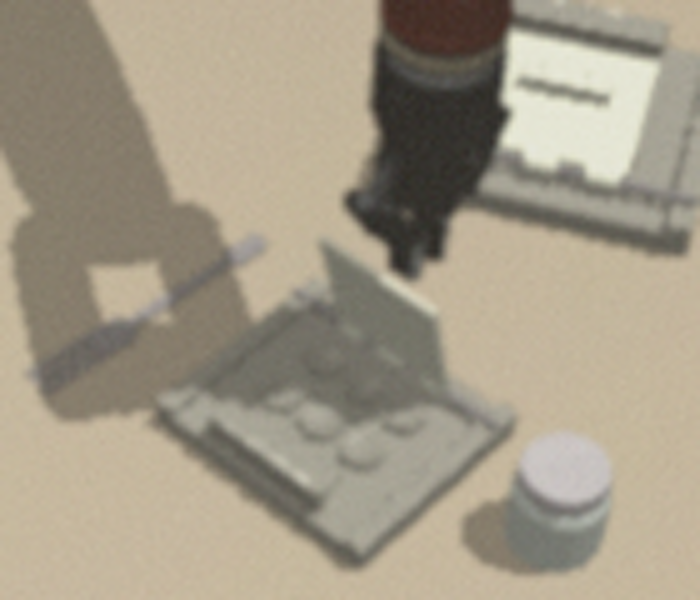

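```bash
python3 -m creep '[{"hand":0.19,"translation":[0.1,1.1,0],"delta_rot":[0,0,0]},{"hand":0.19,"translation":[0.1,1.1,0.1],"delta_rot":[0,0,0]},{"hand":0.19,"translation":[0,1.1,0.2],"delta_rot":[0,0,0]},{"hand":0.19,"translation":[0,0.63,0.35],"delta_rot":[0,0,0]},{"hand":0.19,"translation":[0,0.64,0.4],"delta_rot":[0,0,0]},{"hand":0.19,"translation":[0,0.55,0.5],"delta_rot":[0,0,0]},{"hand":0.19,"translation":[0,0.55,0.5],"delta_rot":[0,0,0]},{"hand":0.19,"translation":[0,0,0],"delta_rot":[0,0,0]}]'
python3 - <<'E'
from h import *
st();grab('scene','scene2');z=load('scene2');cv2.imwrite('pics/s2c.png',cv2.resize(z['im'][180:300,295:435,::-1],(700,600),interpolation=cv2.INTER_CUBIC))
grab('wrist','wrist2')
E
```

```text
t: 4.62
tool_pos: [0.5938, 0.1412, 0.0849]
tool_rot: [-2.819, -1.386, 0.002]
contact_force: [1.0, -0.2, 0.3]
opening: 0.0165
t 4.62 tcp [0.5938 0.1412 0.0849] mould [-0.0128  0.0016  0.0849] yaw(y) -37.64 z [-0.001 -0.    -1.   ] F [ 1.  -0.2  0.3] open 0.0165
```

View pics/s2c.png

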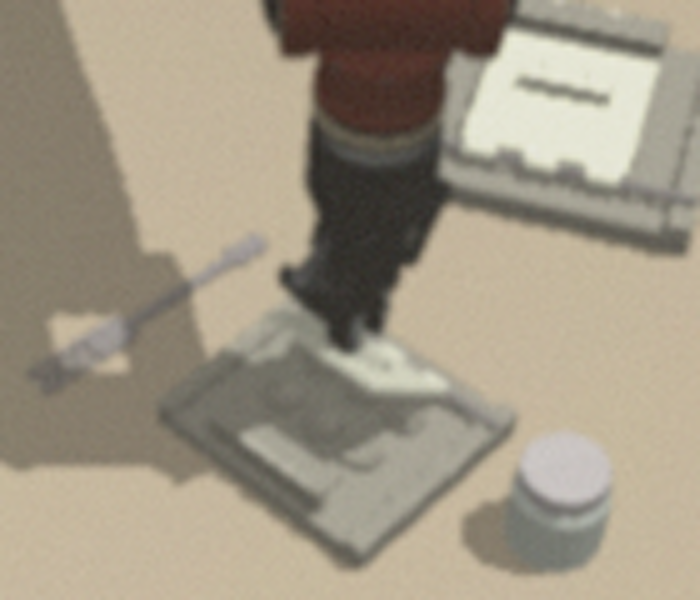

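View pics/wrist2.png

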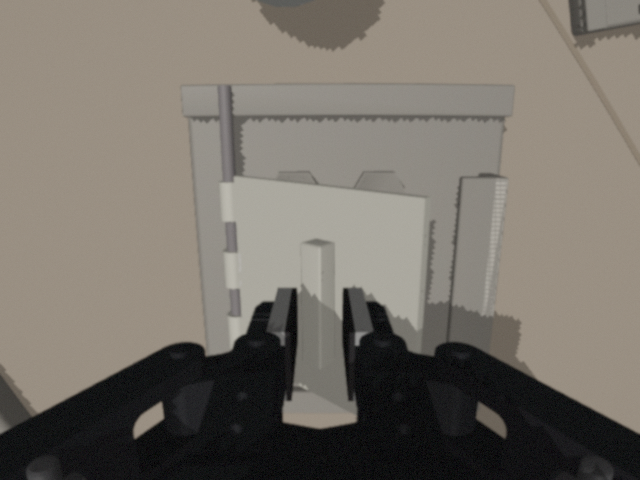

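The wrist view shows the flap going down with the fingers straddling the ridge at (318,300). Continuing along the arc.

```bash
python3 -m creep '[{"hand":0.19,"translation":[0,0.4,0.7],"delta_rot":[0,0,0]},{"hand":0.19,"translation":[0,0.35,0.8],"delta_rot":[0,0,0]},{"hand":0.19,"translation":[0,0.25,0.5],"delta_rot":[0,0,0]},{"hand":0.19,"translation":[0,0.2,0.5],"delta_rot":[0,0,0]},{"hand":0.19,"translation":[0,0.17,0.5],"delta_rot":[0,0,0]},{"hand":0.19,"translation":[0,0.13,0.5],"delta_rot":[0,0,0]},{"hand":0.19,"translation":[0,0.1,0.5],"delta_rot":[0,0,0]},{"hand":0.19,"translation":[0,0,0],"delta_rot":[0,0,0]}]'
python3 - <<'E'
from h import *
st();
grab('wrist','wrist3')
z=load('wrist3');P=mf(cloud(z))
for v in (200,220,250): print(v,[(u,*(P[v,u]*1000).round(1).tolist()) for u in range(200,540,12)])
E
```

```text
t: 5.72
tool_pos: [0.6064, 0.1317, 0.0451]
tool_rot: [-2.819, -1.386, 0.002]
contact_force: [0.0, 0.7, 0.9]
opening: 0.0159
t 5.72 tcp [0.6064 0.1317 0.0451] mould [0.003  0.0017 0.0451] yaw(y) -37.63 z [-0.001  0.    -1.   ] F [0.  0.7 0.9] open 0.0159
200 [(200, -41.3, 39.9, 29.0), (212, -37.0, 39.9, 28.8), (224, -32.7, 39.9, 28.9), (236, -28.0, 40.2, 30.8), (248, -23.7, 40.1, 30.5), (260, -19.4, 40.2, 31.0), (272, -15.0, 40.4, 32.1), (284, -10.9, 40.3, 31.6), (296, -6.5, 40.7, 34.0), (308, -2.4, 40.8, 34.5), (320, 1.8, 40.9, 35.3), (332, 5.9, 41.0, 36.1), (344, 10.0, 40.7, 34.3), (356, 14.0, 41.2, 37.0), (368, 18.0, 41.1, 36.9), (380, 21.9, 41.3, 38.0), (392, 25.9, 41.4, 38.6), (404, 29.9, 41.5, 38.9), (416, 34.0, 41.4, 38.6), (428, 37.8, 41.6, 39.3), (440, 41.7, 41.7, 39.8), (452, 47.7, 40.6, 33.7), (464, 51.3, 40.9, 35.3), (476, 55.4, 41.0, 35.7), (488, 59.8, 40.9, 35.2), (500, 63.7, 41.1, 35.9), (512, 85.0, 34.8, -1.1), (524, 90.1, 34.9, -0.6), (536, 95.2, 35.0, -0.2)]
220 [(200, -42.0, 32.5, 28.6), (212, -37.7, 32.4, 27.9), (224, -33.0, 32.7, 29.5), (236, -28.5, 32.7, 29.8), (
[... 660 characters left out ...]
2, -38.4, 21.1, 28.4), (224, -33.8, 21.2, 28.9), (236, -29.4, 21.1, 28.7), (248, -24.8, 21.3, 29.3), (260, -20.1, 21.9, 31.3), (272, -15.6, 22.0, 31.7), (284, -11.2, 22.2, 32.2), (296, -6.9, 22.4, 33.0), (308, -2.5, 22.6, 33.5), (320, 1.7, 24.6, 40.6), (332, 5.9, 24.3, 39.4), (344, 10.2, 23.1, 35.6), (356, 14.3, 23.7, 37.5), (368, 18.5, 23.4, 36.6), (380, 22.5, 23.9, 38.1), (392, 26.7, 23.8, 37.8), (404, 30.9, 23.8, 37.9), (416, 34.6, 24.5, 40.2), (428, 38.6, 24.5, 40.4), (440, 50.1, 17.2, 15.6), (452, 48.7, 22.9, 35.0), (464, 52.6, 23.2, 36.1), (476, 57.2, 23.0, 35.3), (488, 61.1, 23.3, 36.4), (500, 65.8, 23.0, 35.5), (512, 86.9, 12.6, 0.3), (524, 93.2, 12.1, -1.3), (536, 98.2, 12.4, -0.3)]
```

View pics/wrist3.png

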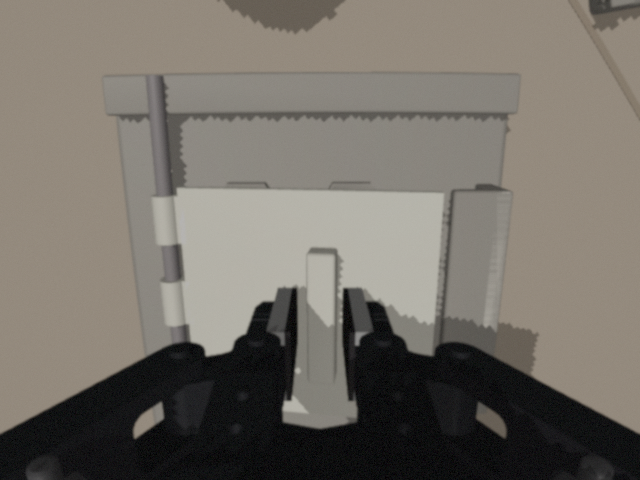

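The wrist view shows the flap edge at (442,280), short of the lip edge at (450,280), so the tuck is still about 0. The fingers straddle the ridge, and I can lower the last 11 mm.

```bash
python3 -m creep '[{"hand":0.19,"translation":[0,0.05,0.4],"delta_rot":[0,0,0]},{"hand":0.19,"translation":[0,0,0.4],"delta_rot":[0,0,0]},{"hand":0.19,"translation":[0,0,0.2],"delta_rot":[0,0,0]},{"hand":0.19,"translation":[0,0,0],"delta_rot":[0,0,0]}]'
python3 -c 'from h import *;st()'
python3 -m creep '[{"hand":0.19,"translation":[0,0,0.1],"delta_rot":[0,0,0]},{"hand":0.19,"translation":[0,0,0],"delta_rot":[0,0,0]}]'
python3 -c 'from h import *;st()'
```

```text
t: 6.28
tool_pos: [0.6072, 0.1315, 0.0356]
tool_rot: [-2.819, -1.386, 0.0]
contact_force: [0.4, -0.1, 1.4]
opening: 0.0164
t 6.28 tcp [0.6072 0.1315 0.0356] mould [0.0037 0.0019 0.0356] yaw(y) -37.63 z [-0.  0. -1.] F [ 0.4 -0.1  1.4] open 0.0164
t: 6.52
tool_pos: [0.6072, 0.1315, 0.0348]
tool_rot: [-2.819, -1.386, 0.0]
contact_force: [-0.3, -0.1, 0.7]
opening: 0.0163
t 6.53 tcp [0.6072 0.1315 0.0348] mould [0.0038 0.002  0.0348] yaw(y) -37.63 z [-0.  0. -1.] F [-0.3 -0.1  0.7] open 0.0163
```

```bash
for i in 1 ; do python3 -m creep '[{"hand":0.19,"translation":[0,0,0.1],"delta_rot":[0,0,0]},{"hand":0.19,"translation":[0,0,0],"delta_rot":[0,0,0]}]'; done
python3 -m creep '[{"hand":0.19,"translation":[0,0,0.05],"delta_rot":[0,0,0]},{"hand":0.19,"translation":[0,0,0],"delta_rot":[0,0,0]}]'
python3 -c 'from h import *;st()'
```

```text
t: 6.78
tool_pos: [0.6072, 0.1315, 0.0341]
tool_rot: [-2.819, -1.386, 0.0]
contact_force: [-0.9, -0.1, 3.0]
opening: 0.0163
t: 7.02
tool_pos: [0.6074, 0.1314, 0.034]
tool_rot: [2.819, 1.386, 0.0]
contact_force: [-1.2, -2.1, 6.4]
opening: 0.0163
t 7.03 tcp [0.6074 0.1314 0.034 ] mould [0.0039 0.0021 0.034 ] yaw(y) -37.62 z [ 0. -0. -1.] F [-1.2 -2.1  6.4] open 0.0163
```

Pressed flat: contact came at TCP z = 34 mm, as predicted, with 6.4 N. Now sliding towards the lip.

```bash
python3 -m creep '[{"hand":0.19,"translation":[0,0.2,0],"delta_rot":[0,0,0]},{"hand":0.19,"translation":[0,0.2,0],"delta_rot":[0,0,0]},{"hand":0.19,"translation":[0,0.2,0],"delta_rot":[0,0,0]},{"hand":0.19,"translation":[0,0.2,0],"delta_rot":[0,0,0]},{"hand":0.19,"translation":[0,0,0],"delta_rot":[0,0,0]}]'
python3 - <<'E'
from h import *
st();grab('wrist','wrist4');meas('wrist4')
E
```

```text
t: 7.65
tool_pos: [0.614, 0.1264, 0.0341]
tool_rot: [2.819, 1.386, 0.001]
contact_force: [-1.0, -0.8, 5.0]
opening: 0.0166
t 7.65 tcp [0.614  0.1264 0.0341] mould [0.0122 0.0021 0.0341] yaw(y) -37.63 z [ 0.001 -0.    -1.   ] F [-1.  -0.8  5. ] open 0.0166
wrist4 (0.012, 0.2) 183133 [0.6084 0.1411] [0.1485 0.1503] 52.8 mould-frame c [-0.0011  0.0103  0.    ] z 5/50/95/max [0.0152 0.0263 0.1126 0.1237]
wrist4 (0.028, 0.045) 9710 [0.6584 0.1094] [0.0577 0.0217] 52.5 mould-frame c [0.0578 0.0156 0.    ] z 5/50/95/max [0.0341 0.0355 0.0365 0.038 ]
wrist4 (0.05, 0.2) 47360 [0.5988 0.1415] [0.0329 0.0783] 53.1 mould-frame c [-0.009   0.0048  0.    ] z 5/50/95/max [0.0634 0.1011 0.12   0.1237]
wrist4 (0.1, 0.2) 17998 [0.6174 0.1406] [0.0123 0.0475] 53.4 mould-frame c [0.0063 0.0154 0.    ] z 5/50/95/max [0.1014 0.1107 0.1216 0.1237]
```

View pics/wrist4.png

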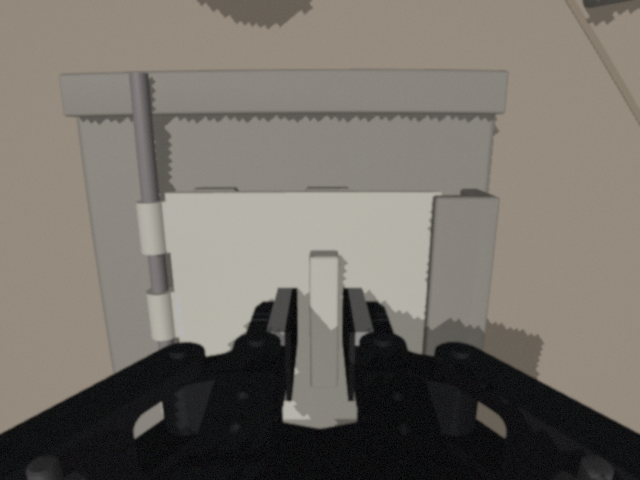

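The wrist view shows the flap edge, corner at (440,195), starting under the lip front at (432,200), and the mould hasn't moved. Pushing on.

```bash
python3 -m creep '[{"hand":0.19,"translation":[0,0.2,0],"delta_rot":[0,0,0]},{"hand":0.19,"translation":[0,0.2,0],"delta_rot":[0,0,0]},{"hand":0.19,"translation":[0,0.2,0],"delta_rot":[0,0,0]},{"hand":0.19,"translation":[0,0.2,0],"delta_rot":[0,0,0]},{"hand":0.19,"translation":[0,0,0],"delta_rot":[0,0,0]}]'
python3 - <<'E'
from h import *
st();grab('wrist','wrist5');meas('wrist5')
E
```

```text
t: 8.32
tool_pos: [0.6199, 0.1218, 0.034]
tool_rot: [-2.819, -1.386, 0.0]
contact_force: [-2.2, 0.1, 6.2]
opening: 0.0163
t 8.32 tcp [0.6199 0.1218 0.034 ] mould [0.0197 0.0021 0.034 ] yaw(y) -37.63 z [-0.  0. -1.] F [-2.2  0.1  6.2] open 0.0163
wrist5 (0.012, 0.2) 183105 [0.61   0.1404] [0.1486 0.1541] 53.2 mould-frame c [0.0006 0.0107 0.    ] z 5/50/95/max [0.0152 0.0262 0.1126 0.1238]
wrist5 (0.028, 0.045) 9760 [0.659  0.1097] [0.0565 0.0217] 53.0 mould-frame c [0.0581 0.0162 0.    ] z 5/50/95/max [0.0342 0.0355 0.0365 0.0381]
wrist5 (0.05, 0.2) 40899 [0.6021 0.1393] [0.0326 0.07  ] 52.4 mould-frame c [-0.005   0.0051  0.    ] z 5/50/95/max [0.0633 0.1005 0.1192 0.1237]
wrist5 (0.1, 0.2) 14035 [0.6205 0.1381] [0.0121 0.0395] 52.7 mould-frame c [0.0103 0.0153 0.    ] z 5/50/95/max [0.1013 0.1103 0.1214 0.1237]
```

View pics/wrist5.png

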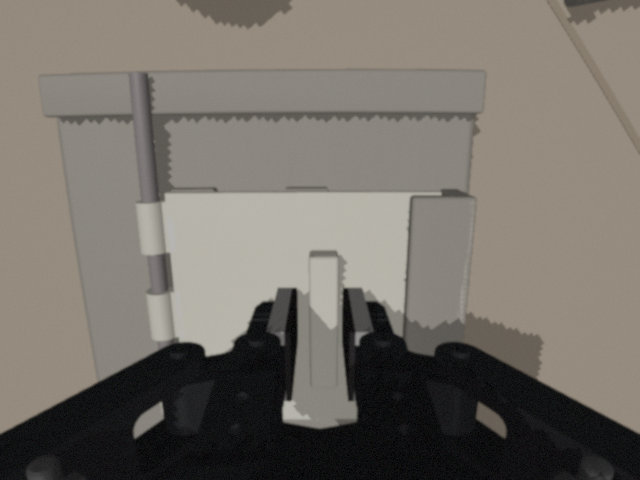

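The flap corner at (441,192) is now about 11 mm beyond the lip front at (408,198). A little more to close the ridge slack and reach the stop.

```bash
python3 -m creep '[{"hand":0.19,"translation":[0,0.1,0],"delta_rot":[0,0,0]},{"hand":0.19,"translation":[0,0.1,0],"delta_rot":[0,0,0]},{"hand":0.19,"translation":[0,0.1,0],"delta_rot":[0,0,0]},{"hand":0.19,"translation":[0,0,0],"delta_rot":[0,0,0]}]'
python3 - <<'E'
from h import *
st();grab('wrist','wrist6')
for f in ('wrist5','wrist6'):
    P=mf(cloud(load(f)))*1000
    for v in (205,230): print(f,v,[(u,*P[v,u].round(1).tolist()) for u in list(range(140,170,5))+list(range(385,425,4))+list(range(300,345,5))])
E
```

```text
t: 8.88
tool_pos: [0.6215, 0.1209, 0.0339]
tool_rot: [-2.817, -1.385, 0.002]
contact_force: [-4.1, 2.0, 7.3]
opening: 0.0161
t 8.88 tcp [0.6215 0.1209 0.0339] mould [0.0215 0.0023 0.0339] yaw(y) -37.63 z [-0.002  0.002 -1.   ] F [-4.1  2.   7.3] open 0.0161
wrist5 205 [(140, -42.2, 40.5, 28.4), (145, -40.5, 40.5, 28.1), (150, -38.7, 40.5, 28.3), (155, -37.2, 40.4, 28.0), (160, -35.7, 40.3, 27.4), (165, -34.3, 40.1, 26.4), (385, 40.7, 39.7, 25.3), (389, 41.8, 40.0, 26.9), (393, 43.1, 40.0, 26.9), (397, 44.7, 39.8, 25.6), (401, 46.3, 39.6, 24.7), (405, 47.4, 39.8, 25.8), (409, 48.8, 39.8, 25.7), (413, 48.0, 41.6, 35.7), (417, 49.2, 41.6, 35.8), (421, 50.5, 41.6, 35.8), (300, 11.7, 39.9, 26.2), (305, 13.4, 39.8, 25.8), (310, 15.1, 39.6, 24.7), (315, 16.8, 39.7, 24.8), (320, 18.5, 39.7, 25.0), (325, 20.2, 40.0, 26.4), (330, 21.9, 39.9, 26.3), (335, 23.6, 39.7, 24.9), (340, 25.2, 40.1, 27.1)]
wrist5 230 [(140, -43.6, 31.6, 27.3), (145, -41.0, 32.0, 29.2), (150, -39.3, 32.0, 29.2), (155, -37.6, 32.0, 29.0), (160, -36.6, 31.5, 27.1), (165, -35.1, 31.4, 26.6), (385, 41.1, 30.9, 24.9), (389, 
[... 1029 characters left out ...]
 25.5), (335, 25.4, 40.0, 25.1), (340, 27.1, 40.1, 26.0)]
wrist6 230 [(140, -41.2, 32.1, 28.5), (145, -39.1, 32.4, 29.5), (150, -37.9, 32.1, 28.2), (155, -37.0, 31.6, 26.1), (160, -35.9, 31.2, 24.5), (165, -33.3, 31.6, 26.5), (385, 42.9, 31.1, 24.5), (389, 44.2, 31.1, 24.7), (393, 45.6, 31.2, 25.0), (397, 46.9, 31.3, 25.5), (401, 48.2, 31.4, 25.9), (405, 47.8, 33.5, 34.5), (409, 49.0, 33.6, 35.1), (413, 50.0, 33.9, 36.3), (417, 51.8, 33.5, 34.4), (421, 52.8, 33.7, 35.4), (300, 13.4, 31.5, 26.0), (305, 15.1, 31.1, 24.6), (310, 16.8, 31.2, 25.1), (315, 18.6, 31.6, 26.5), (320, 20.3, 31.1, 24.7), (325, 22.0, 31.3, 25.4), (330, 23.8, 31.1, 24.6), (335, 25.5, 31.3, 25.5), (340, 27.2, 31.4, 25.9)]
```

View pics/wrist6.png

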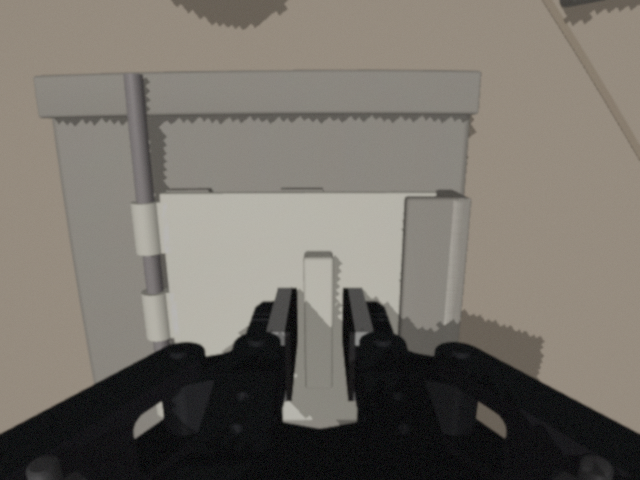

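The ridge now lags the fingers, at (318,320) against gap centre 320, and the push force has risen. The hinge barrels stand at mould x ≈ -39, so the flap is at its stop (tuck ≈ 16 mm). Lifting straight off.

```bash
python3 -m creep '[{"hand":0.19,"translation":[0,0,0.0],"delta_rot":[0,0,0]},{"hand":0.19,"translation":[0,0,-0.3],"delta_rot":[0,0,0]},{"hand":0.19,"translation":[0,0,-0.8],"delta_rot":[0,0,0]},{"hand":0.19,"translation":[0,0,-2],"delta_rot":[0,0,0]},{"hand":0.19,"translation":[0,0,-4],"delta_rot":[0,0,0]},{"hand":0.19,"translation":[0,-2,-5],"delta_rot":[0,0,0]},{"hand":0.19,"translation":[0,-2,-5],"delta_rot":[0,0,0]},{"hand":0.19,"translation":[0,0,0],"delta_rot":[0,0,0]}]'
python3 - <<'E'
from h import *
st();grab('wrist','wrist7');grab('scene','scene7');meas('wrist7');meas('scene7')
P=mf(cloud(load('wrist7')))
for x in range(-50,64,6):
    m=(abs(P[...,0]*1000-x)<2)&(P[...,1]>.028)&(P[...,1]<.042)&(P[...,2]<.05);print(x,np.median(P[m][:,2]).round(4) if m.any() else None,end='; ')
z=load('scene7');cv2.imwrite('pics/s7c.png',cv2.resize(z['im'][180:300,295:435,::-1],(700,600),interpolation=cv2.INTER_CUBIC))
E
```

```text
t: 9.93
tool_pos: [0.5932, 0.1454, 0.2124]
tool_rot: [2.815, 1.386, 0.019]
contact_force: [0.3, -0.4, -0.5]
opening: 0.0162
t 9.93 tcp [0.5932 0.1454 0.2124] mould [-0.0158  0.0045  0.2124] yaw(y) -37.56 z [ 0.013  0.002 -1.   ] F [ 0.3 -0.4 -0.5] open 0.0162
wrist7 (0.012, 0.2) 37591 [0.6012 0.1325] [0.1705 0.1505] 52.7 mould-frame c [-0.0016 -0.0009  0.    ] z 5/50/95/max [0.0147 0.022  0.0359 0.0398]
wrist7 (0.028, 0.045) 5878 [0.6417 0.1014] [0.0902 0.039 ] 52.5 mould-frame c [ 0.0495 -0.0009  0.    ] z 5/50/95/max [0.0287 0.0345 0.0365 0.0381]
none
none
scene7 (0.012, 0.2) 2081 [0.6045 0.1315] [0.1733 0.1546] 51.6 mould-frame c [0.0016 0.0003 0.    ] z 5/50/95/max [0.0156 0.0248 0.0391 0.0469]
scene7 (0.028, 0.045) 324 [0.6446 0.1016] [0.0913 0.0431] 52.3 mould-frame c [0.0516 0.001  0.    ] z 5/50/95/max [0.0296 0.0364 0.0413 0.0435]
none
none
-50 0.0158; -44 0.0274; -38 0.0275; -32 0.0262; -26 0.0265; -20 0.0267; -14 0.027; -8 0.0274; -2 0.0277; 4 0.0279; 10 0.028; 16 0.0285; 22 0.029; 28 0.0293; 34 0.0295; 40 0.0298; 46 0.0302; 52 0.0356; 58 0.0355;
```

View pics/wrist7.png

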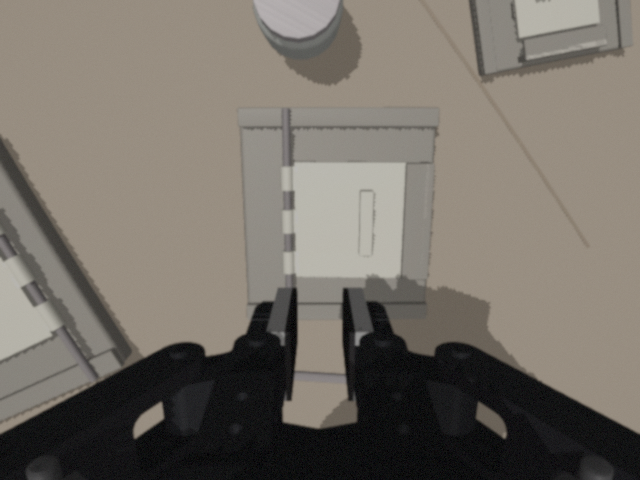

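View pics/s7c.png

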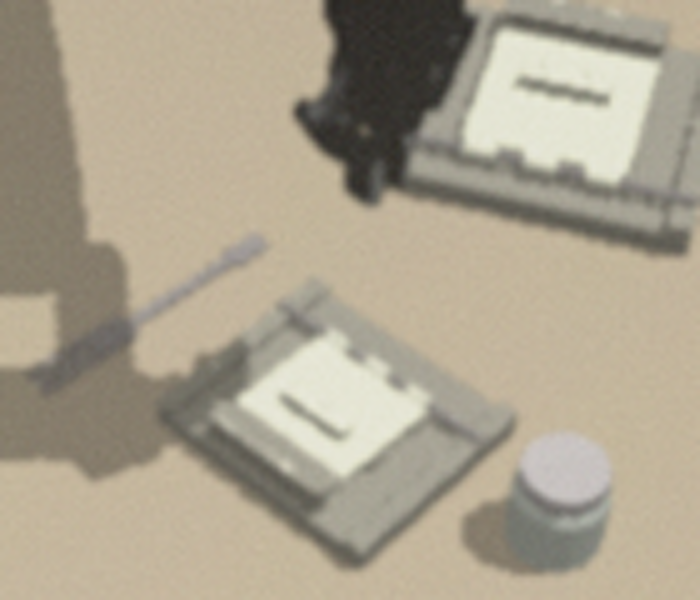

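The flap stays held under the lip after letting go. Its slope is about 0.05 rad as it rests against the lip's underside, below the 0.075 limit. The mould, jar and fork are unmoved, so I'm handing in.

```bash
python3 -c 'from h import *;st();print(ctrl.finish_job())'
```

```text
t 10.03 tcp [0.591  0.1443 0.2062] mould [-0.0169  0.0023  0.2062] yaw(y) -37.62 z [ 0.003  0.    -1.   ] F [ 0.2 -0.1 -0.5] open 0.0162
the job is handed in; nothing more can be done
None
```

The middle-sized mould is closed: its flap is down and held under the retaining lip, and I handed the job in at about 10 s. The interface gave no verdict.

**What I did:** I folded the flap down with the front fingertip. With the fingers straddling the ridge, I pressed it flat at about 6 N and slid it to its stop. I then lifted straight off.

**Last checks, with the gripper clear of the mould:**
- **Flap angle:** it stayed down at about 0.05 rad, resting against the underside of the lip. The limit is 0.075 rad.
- **Tuck:** it read about 16 mm, taken from the hinge position just before I let go. That puts the flap's edge about 12 mm under the lip.
- **Mould:** it was flat on the counter and within about 1 mm of where it started.
- **Other objects:** the jar and fork looked unmoved in the images. I did not go near the mortar or roller, or check them again.

**Disagreements:** the cameras differed by 2–4 mm on the mould's position, which is about the calibration error. Part of the slide was carried by fingertip friction, before the rear finger met the ridge.

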